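# Set the hotel-room kettle boiling

## Robot

A 6-joint arm with a two-finger parallel gripper is mounted at the origin on the work surface. World frame = base frame: x ahead of the robot, y to its left, z up, the work surface at z = 0. Lengths are in m, angles in rad, forces in N, time in s.
With the tool pointing down it reaches from about 0.4 to 0.825 m from the base axis. Payload 7 kg.
Tool frame: the origin (TCP) lies on the centre line of the jaws, within the pads' length; the fingertips stand 14 mm ahead of it and the grasp point (between the pads) lies 5 mm behind it; z points along the fingers, y is the line along which they close (so a half turn about z gives the same grasp; the last joint's range is limited). The gripper opens to 85 mm and grips with 20 to 120 N. Pads are 22 mm wide; open, the fingers measure 114 mm over their backs; the gripper's body (76 mm by 85 mm) begins 54 mm behind the grasp point. The pads swing forward as they close: fully open they stand 13 mm farther back than shut.
Start: joints at [-0.998, 0.359, 0.012, 0, -1.224, -0.288], TCP at [0.19, -0.648, 0.245] pointing down, gripper open.
Joint ranges: [-3.07, 3.07], [-1.43, 2.12], [-1.02, 1.25], [-3.03, 1.67], [-3.05, -0], [-3.03, 3.03]. Speed limits (rad/s): [2.39, 2.39, 3.01, 3.14, 3.14, 3.14].

## Interface

Orientations are given as a unit quaternion [x, y, z, w].
In Python, from cell import arm, viewer gives the robot as it stands.
- The arm moves only by the tool drive_tool, never from a script. Its argument "steps" is a list of rows, each a list of 6 numbers: the shift along the world's x, y, z in units of 10 cm (1.0 is 10 cm), then the turn, a rotation vector about the world's x, y, z in units of 90 degrees (1.0 is 90 degrees). In form: [[tx, ty, tz, ax, ay, az], ...]. A call has 1 to 10 rows; each row shifts and turns the commanded pose from where the row before left it; what a row does not reach is not made up. A row lasts 1/8 s, in which the tool goes at most 62.5 mm and 10.7 degrees, less where a joint would pass 70% of its speed; a pose out of reach is approached as far as the arm can. A call with a number of a shift or a turn outside -1 to 1 is refused whole. A call with a gripper value outside its range is refused whole. "hand" is the opening, from 0 (shut) to 1 (fully open), set as the call begins (left out, the last holds). The fingers move at their own pace and stop on an object; "grip_force" is the grip in N (left out, the last holds). Time passes only in rows, so rows that do not move let the fingers close. It gives the time, the measured TCP pose, the force, the opening and the grip force at its end, in the units of the state.
- arm.get_state(): the state, without advancing time (a new reading comes with each control period).
- viewer.capture(name): name is "scene" or "top" or "wrist"; returns (picture, depth): 480x640x3 uint8, red, green, blue; 480x640 float32, m along the optical axis (not along the pixel's ray), 0 where there is no reading.
- viewer.camera_info(name): a dict with "fx", "fy", "cx", "cy" (pixels), "k1" (the pictures are not rectified: a ray, as slopes to the right and down, at radius r is drawn at 1 + k1 r^2 times it, then the intrinsics apply), "R" (3x3) and "t" (3): a world point X has camera coordinates R X + t; the wrist camera has in their place "T_tool_cam" (4x4, takes a point from camera to tool coordinates, whose origin is the TCP and whose axes are the flange's). Camera axes: x right, y down, z forward; pixel columns grow to the right and rows downward; lengths in m; the calibration is good to about 2 mm. A picture is of the moment at which its call begins: read the wrist's pose just before it. camera_info takes no time and is no camera call.
- arm.hand_in(): hands the job in; it is judged then, once.
The state is a dict: "t": time; "joints": joint angles; "dq": joint speeds; "joint_torque": joint torques, N m; "position": TCP position; "eef_rot": TCP orientation; "ft_force": force on the tool from outside, world axes, zero at the start; "wrist_torque": the same for the moment, N m; "opening": finger opening in m; "grip_force": force on a finger pad.
Only numpy, scipy, OpenCV 4.12 (cv2) and the standard library are available. Lean on these libraries where they do the work, as an engineer would, in place of code of your own. Each camera call takes 0.05 s, during which the arm holds its last target. There are 200 camera calls.

## Task

Put the kettle on: push its open lid down until it is fully shut, then switch on the socket that the kettle's corded plug is in by pressing that socket's rocker, and last press down the switch on top of the kettle's handle. The phone charger's socket stays off. Only press and push: the kettle stays standing on its base, and the mugs, spoon and milk pot are left where they are.

Things in the scene. Friction and masses are not known exactly. Their poses are not given: they have to be found in the camera images.
- kettle: White plastic jug kettle (1 to 2 kg), standing loose on its round power base. Body 152 mm wide at the foot, 118 mm at the top; rim 175 mm above the underside. Origin: centre of its underside. Own +x points to the spout, -x to the handle, a loop 30 mm wide whose flat top bar reaches 129 mm from the kettle's axis, its top 180 mm above the underside.
- kettle_lid (a joint): Lid hinge: 0 = fully shut (level), grows as it opens (rad); starts 0.95 to 1.3 open. The lid is a round white plate 100 mm across, 12 mm thick, hinged on the handle side; open, it stands up beside the handle, leaning to the spout side, and shuts by swinging over towards the spout. Stiff: it stays wherever it is left; about 2 N at its middle moves it.
- lid_hinge (a point): Point on the lid's hinge line, in the kettle's middle plane, level with the lid's underside, 52 mm from the kettle's axis on the handle side. Turns with the lid: x runs along the lid from hinge to free edge, z out of its top (outer) face. The plate covers x = 2 to 102 mm, a small tab to 110 mm; top face at z = 12 mm.
- lid_top (a point): Point on the lid's top (outer) face, 77 mm from the hinge towards the free edge. Moves with the lid.
- kettle_switch (a joint): The kettle's on switch: 0 = off (outer end raised), 0.22 rad = on (down, level). White paddle 36 by 20 mm lying along the handle's top bar, hinged at its end nearest the lid; the outer end stands up 8 mm. It stays where it is left: about 4 N down on the outer end pushes it, all the way down its top is 4 mm above the handle's top.
- switch_end (a point): Point on the top face of the kettle's switch paddle, about 27 mm from its hinge, near the raised outer end (95 mm from the kettle's axis on the handle side). Moves with the paddle.
- power_unit: White desk power unit, a flat box 244 mm (its x) by 88 mm (its y) by 42 mm high, fixed. Origin: centre of its underside. Two sockets on top at x = -36 and +36 mm: one holds the kettle's plug, the other a phone charger (either way round). The rocker at each end, at x = -92 and +92 mm, y = 0, switches the socket next to it.
- kettle_plug: The kettle's plug, in one of the two sockets: a white stepped block 50 by 46 mm standing 23 mm above the unit's top, with a white cord that leaves to the unit's +y side and runs to the tray. Fixed. Origin: centre of its underside, on the top of the unit. Its x in the power unit's frame is negative in the near socket, positive in the far one.
- charger: Phone charger in the other socket: a plain white block 46 by 44 by 34 mm without a cord. Fixed. Origin: centre of its underside, on the top of the unit.
- rocker_near (a joint): Rocker at the power unit's -x end: 0 = off, 0.32 rad = on. White, V-shaped, 18 mm (x) by 32 mm (y), rocking about the unit's x axis. Off: the end towards the unit's -y stands up 5 mm, the other half lies level. It stays where it is left: about 4 N down on the raised end pushes it over; fully on, the pressed half lies level, 2.5 mm above the unit's top.
- rocker_near_end (a point): Point on the top face of rocker_near, 12 mm from its middle, near the end to be pressed for on (the unit's -y end, raised when off). Moves with the rocker.
- rocker_far (a joint): Rocker at the power unit's +x end, the same as rocker_near.
- rocker_far_end (a point): Point on the top face of rocker_far, 12 mm from its middle, near the end to be pressed for on. Moves with the rocker.
- kettle_base: The kettle's round white power base, 164 mm across, 22 mm high, fixed in the tray; the kettle stands centred on it. Origin: centre of its underside.
- tray: Light wooden tray 300 mm (x) by 440 mm (y), its rim 52 mm and its floor 20 mm above the table, fixed. Origin: centre, at table height.
- mug_a: White mug, upside down in the tray, 84 mm wide, 96 mm high, its handle reaching 71 mm out on its +y side. Loose. Origin: centre of its underside.
- mug_b: Second mug, the same.
- spoon: Steel teaspoon 125 mm long, 4 mm thick, lying in the tray, loose. Origin: near its middle, underneath; bowl at +x.
- milk_pot: Small round pot of milk with a foil top, 42 mm wide, 21 mm high, in the tray, loose. Origin: centre of its underside.
Things that resemble listed ones, but are neither listed nor needed, are in the scene too. Of the things that look like the kettle, the middle-sized one is meant.

How it is judged:
By the outcome, as a careful person would: the job done as asked, in the order asked, and still so for the second after the job is handed in, with the robot touching nothing.
It also fails if it takes over 54 s, if anything falls off the work surface, if the arm or the gripper's body presses on something with over 40 N, if the wrist force passes 120 N, or if a joint passes its speed limit or range.

## Working session

There is one attempt and no reset: what is moved stays moved. The work goes in short steps, Python scripts to look and compute and a tool call to move; the robot and the scene stay as the last step left them, time stands still between calls to the robot, and variables do not carry over. Pictures are saved under pics/ and viewed, at most 10 in all, crops included, and the job is handed in when it is done.

Besides the shell and the picture viewer there is one more tool, called after "Request:" by a JSON object that holds its "fn" and its "kwargs". drive_tool: Moves the arm, as the interface text tells. Its arguments: {"type":"object","properties":{"steps":{"type":"array","items":{"type":"array","items":{"type":"number","minimum":-1,"maximum":1}}},"hand":{"type":"number"},"grip_force":{"type":"number"}},"required":["steps"]}

```bash
mkdir -p pics; cat > h.py <<'E'
import numpy as np,cv2
from cell import arm,viewer
from scipy.spatial.transform import Rotation as Ro
def cap(n):
    s=arm.get_state();p,d=viewer.capture(n);i=viewer.camera_info(n)
    np.savez(n+'.npz',p=p,d=d,pos=s['position'],q=s['eef_rot']);return p,d
def P(n,u,v,z=None):
    "pixels->world; with z: intersect with plane"
    f=np.load(n+'.npz');i=viewer.camera_info(n)
    K=np.array([[i['fx'],0,i['cx']],[0,i['fy'],i['cy']],[0,0,1.]])
    pt=np.array([[[u,v]]],float)
    x,y=cv2.undistortPoints(pt,K,np.array([i['k1'],0,0,0.]))[0,0]
    if 'R' in i: R=np.array(i['R']).T;c=-R@np.array(i['t'])
    else:
        T=np.array(i['T_tool_cam']);Q=Ro.from_quat(f['q']).as_matrix();R=Q@T[:3,:3];c=Q@T[:3,3]+f['pos']
    r=R@np.array([x,y,1.])
    if z is None:
        a=f['d'][int(v)-1:int(v)+2,int(u)-1:int(u)+2];a=a[a>0];
        return c+r*(np.median(a) if a.size else np.nan)
    return c+r*(z-c[2])/r[2]
E
python3 - <<'E'
from h import *
for n in('scene','top'):
    p,d=cap(n);cv2.imwrite(f'pics/{n}1.png',p[:,:,::-1]);i=viewer.camera_info(n);print(i)
print(arm.get_state())
E
```

```text
{'fx': 537.1673976064695, 'fy': 537.1673976064695, 'cx': 317.14472625328244, 'cy': 231.94420098604925, 'k1': -0.010647230847162173, 'R': array([[-0.83051715,  0.55682673, -0.01361105],
       [ 0.46261199,  0.67597237, -0.57363011],
       [-0.31021188, -0.48270628, -0.81900137]]), 't': array([ 0.44445733, -0.16363657,  1.39447961])}
{'fx': 586.1273376708335, 'fy': 586.1273376708335, 'cx': 317.65345762491404, 'cy': 244.0723425843454, 'k1': 0.057819374309671975, 'R': array([[ 0.0095373 , -0.99967787,  0.02351999],
       [-0.98870835, -0.01294513, -0.1492924 ],
       [ 0.14954878, -0.02183056, -0.98851332]]), 't': array([-0.00650598,  0.56821074,  1.61311566])}
{'t': 0.1, 'joints': array([-9.97866618e-01,  3.59293738e-01,  1.11756260e-02, -3.07047552e-04,
       -1.22410190e+00, -2.88094278e-01]), 'dq': array([ 0.00101453, -0.00197466,  0.00314541,  0.00112892, -0.0019425 ,
       -0.0003189 ]), 'joint_torque': array([-1.16737516e-03, -5.84765553e+01,  2.94107741e+01,  6.95458129e+00,
       -3.15165649e-03, -1.76087548e-05]), 'position': array([ 0.18953719, -0.64742642,  0.24448249]), 'eef_rot': array([-1.41884988e-01,  9.89882883e-01,  7.07129873e-04, -1.65896430e-04]), 'ft_force': array([-0.55457457, -1.00547747,  0.45780734]), 'wrist_torque': array([0.05407251, 0.04156181, 0.04582157]), 'grip_force': 0.0, 'opening': 0.08537594814899757}
```

View pics/scene1.png

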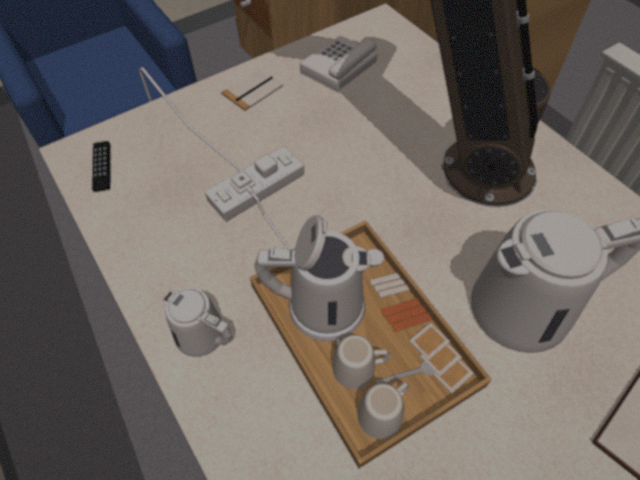

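View pics/top1.png

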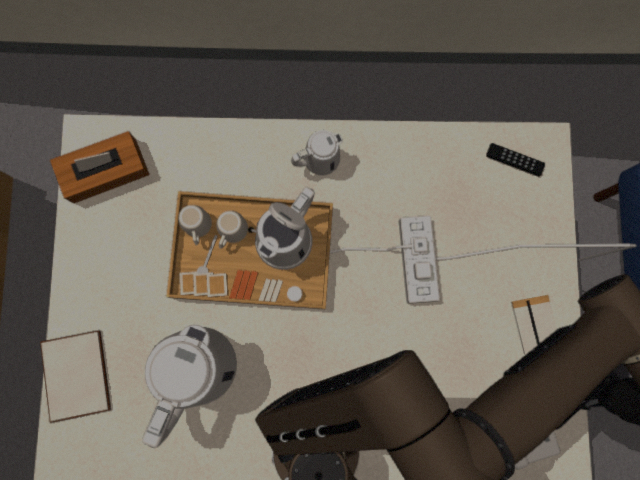

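Kettle candidates in the scene view are the small jug (195,320), the big one (555,275) and the middle-sized one in the tray (330,275), which is the one meant. In the top view the rockers are at (416,226) far and (423,291) near. The corded stepped plug appears to be at (420,245), in the far socket, and the plain charger at (423,270). I'll check this in a close crop.

```bash
python3 - <<'E'
from h import *
a=np.load('top.npz')['p'];
c1=cv2.resize(a[205:315,385:455],None,fx=5,fy=5,interpolation=2)
c2=cv2.resize(a[180:290,240:330],None,fx=5,fy=5,interpolation=2)
cv2.imwrite('pics/c1.png',np.hstack([c1,c2])[:,:,::-1])
for k,(u,v) in dict(far=(416,226),near=(423,291),plug=(420,245),chg=(423,270),c1=(402,219),c2=(433,217),c3=(439,300),c4=(408,303),tl=(178,193),tr=(332,205),br=(327,307),bl=(168,297)).items(): print(k,P('top',u,v).round(4),P('top',u,v,.042).round(4))
E
```

```text
far [ 0.6237 -0.2792  0.0438] [ 0.624  -0.2796  0.042 ]
near [ 0.4391 -0.2953  0.0463] [ 0.4394 -0.2962  0.042 ]
plug [ 0.5659 -0.2853  0.0659] [ 0.5695 -0.2901  0.042 ]
chg [ 0.4948 -0.2905  0.0756] [ 0.4985 -0.2973  0.042 ]
c1 [ 0.644  -0.2401  0.0407] [ 0.6438 -0.2399  0.042 ]
c2 [ 6.592e-01 -3.378e-01  4.000e-04] [ 0.6508 -0.3285  0.042 ]
c3 [ 0.417  -0.3486  0.0064] [ 0.4149 -0.3404  0.042 ]
c4 [ 0.4064 -0.2568  0.0246] [ 0.4055 -0.2537  0.042 ]
tl [0.7076 0.3956 0.051 ] [0.7097 0.3976 0.042 ]
tr [ 0.6796 -0.0396  0.0515] [ 0.6817 -0.04    0.042 ]
br [ 0.3935 -0.0294  0.001 ] [ 0.3918 -0.0278  0.042 ]
bl [0.4151 0.4114 0.0431] [0.4152 0.4117 0.042 ]
```

View pics/c1.png

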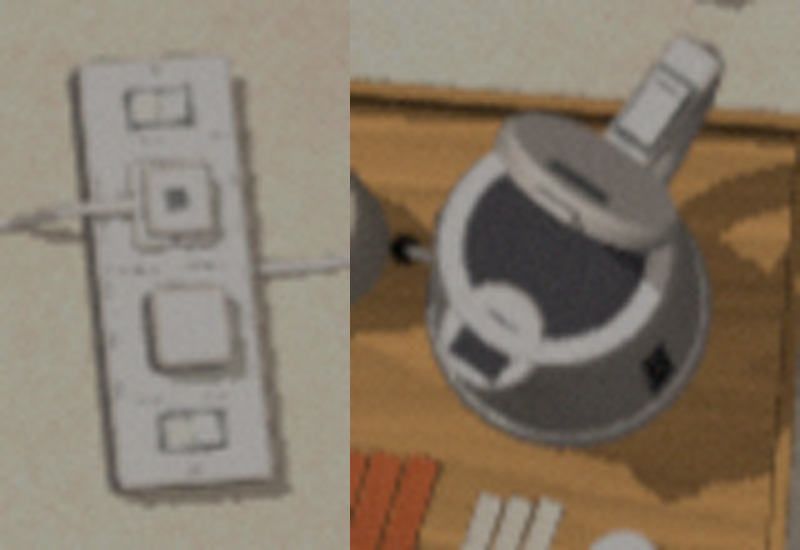

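Confirmed: the cord enters the block next to the far rocker, so the far rocker (crop 159,107) is the target, and its -y end is on the right. The open lid stands on the handle side, with the handle at upper right. Next I measure the kettle.

```bash
python3 - <<'E'
from h import *
C=lambda u,v:((u-350)/5+240,v/5+180)
for u,v in[(180,107)]: print('farend',P('top',u/5+385,v/5+205),P('top',u/5+385,v/5+205,.0465))
print('farmid',P('top',159/5+385,107/5+205,.0445),'nearmid',P('top',193/5+385,430/5+205,.0445))
for u,v in[(80,60),(230,58),(270,483),(115,490)]: print('corner',P('top',u/5+385,v/5+205,.042).round(4))
for n,u,v in[('bar end',690,50),('paddle',655,110),('paddle inner',625,140),('paddle outer',680,80),('spout',475,365),('lid free',570,190),('lid left',505,150),('lid right',670,215),('rimL',440,210),('rimB',545,355),('rimR',655,290),('rim2',450,270),('handle L',630,105),('handle R',680,150)]:
    print(n,P('top',*C(u,v)).round(4),P('top',*C(u,v),.217).round(4))
# cloud of points near kettle
pts=np.array([P('top',u,v) for u in range(250,325) for v in range(185,280)])
z=pts[:,2]; np.save('cl.npy',pts)
r=pts[(z>.210)&(z<.224)]
print(len(r))
from scipy.optimize import least_squares
print(np.histogram(z,bins=np.arange(.0,.34,.02)))
for zz in (.23,.25,.27,.29,.31):
    m=pts[abs(z-zz)<.01]; print(zz,len(m),m.mean(0).round(4) if len(m) else '')
E
```

```text
farend [ 0.6223216  -0.29297305  0.04607721] [ 0.62224351 -0.29288789  0.0465    ]
farmid [ 0.62245505 -0.28134542  0.0445    ] nearmid [ 0.43926206 -0.29737787  0.0445    ]
corner [ 0.6496 -0.2371  0.042 ]
corner [ 0.6519 -0.3228  0.042 ]
corner [ 0.4105 -0.3403  0.042 ]
corner [ 0.4055 -0.2537  0.042 ]
bar end [0.6795 0.0298 0.2249] [0.6814 0.0298 0.217 ]
paddle [0.6465 0.0472 0.2315] [0.6498 0.0473 0.217 ]
paddle inner [0.6327 0.0622 0.2227] [0.634  0.0623 0.217 ]
paddle outer [0.6638 0.0347 0.2248] [0.6656 0.0347 0.217 ]
spout [0.518  0.1361 0.2128] [0.5175 0.1358 0.217 ]
lid free [0.5905 0.0866 0.3043] [0.6077 0.0898 0.217 ]
lid left [0.611  0.1184 0.2973] [0.6279 0.1231 0.217 ]
lid right [0.5878 0.0388 0.2579] [0.5955 0.0389 0.217 ]
rimL [0.5991 0.1565 0.2027] [0.5964 0.1553 0.217 ]
rimB [0.5227 0.1007 0.2193] [0.523  0.1008 0.217 ]
rimR [0.5567 0.046  0.2178] [0.5568 0.046  0.217 ]
rim2 [0.5658 0.1496 0.2166] [0.5657 0.1495 0.217 ]
handle L [0.6502 0.0599 0.2258] [0.6522 0.06   0.217 ]
handle R [0.6521 0.0341 0.1085] [0.6292 0.0343 0.217 ]Traceback (most recent call last):
  File "<stdin>", line 9, in <module>
  File "h.py", line 9, in P
    f=np.load(n+'.npz');i=viewer.camera_info(n)
                          ~~~~~~~~~~~~~~~~~~^^^
ValueError: time passes only in moves, steps and waits
```

Request:
{"fn": "drive_tool", "kwargs": {"steps": [[0.15,0.25,0.4,0,0,0],[0.31,0.46,0.3,0,0,0],[0.31,0.46,0.3,0,0,0],[0.31,0.46,0.3,0,0,0],[0.31,0.46,0.1,0,0,0],[0.31,0.46,0,0,0,0],[0.31,0.46,0,0,0,0],[0.31,0.46,0,0,0,0],[0.31,0.46,0,0,0,0],[0.31,0.46,0,0,0,0]], "hand": 0}}

```text
t: 1.35
position: [0.4833, -0.2083, 0.3844]
eef_rot: [-0.142, 0.99, 0.0, -0.0]
ft_force: [0.9, -1.7, -0.3]
opening: 0.0001
grip_force: 0.0
```

Request:
{"fn": "drive_tool", "kwargs": {"steps": [[0.31,0.46,0.1,0,0,0],[0.31,0.46,0.1,0,0,0],[0.31,0.46,0.1,0,0,0],[0.31,0.46,0.1,0,0,0],[0.1,0.2,0,0,0,0],[0,0,0,0,0,0],[0,0,0,0,0,0]]}}

```text
t: 2.22
position: [0.6163, -0.0067, 0.4243]
eef_rot: [-0.142, 0.99, -0.0, -0.0]
ft_force: [0.1, -0.0, 0.8]
opening: -0.0003
grip_force: 0.0
```

```bash
python3 - <<'E'
from h import *
p,d=cap('wrist');cv2.imwrite('pics/w1.png',p[:,:,::-1]);i=viewer.camera_info('wrist');print(i['T_tool_cam'],i['fx'])
s=arm.get_state();print(s['t'],s['position'],s['eef_rot'],s['joints'],s['ft_force'],s['opening'])
E
```

```text
[[ 2.06167143e-04 -9.54943097e-01 -2.96788880e-01  7.68366438e-02]
 [ 9.99999853e-01  3.45501987e-04 -4.17022443e-04 -2.60355282e-04]
 [ 5.00773851e-04 -2.96788750e-01  9.54943028e-01 -1.28466423e-01]
 [ 0.00000000e+00  0.00000000e+00  0.00000000e+00  1.00000000e+00]] 421.2808022237391
2.275 [ 0.61620331 -0.00699094  0.42460708] [-1.41521171e-01  9.89935226e-01 -6.18496960e-05 -4.82857445e-05] [ 3.05219031e-01  2.04346093e-01  1.95725682e-01  1.06366533e-04
 -1.56229130e+00 -1.59202050e+00] [-0.10960586  0.22834734 -0.02605306] 0.0001693037170518694
```

View pics/w1.png

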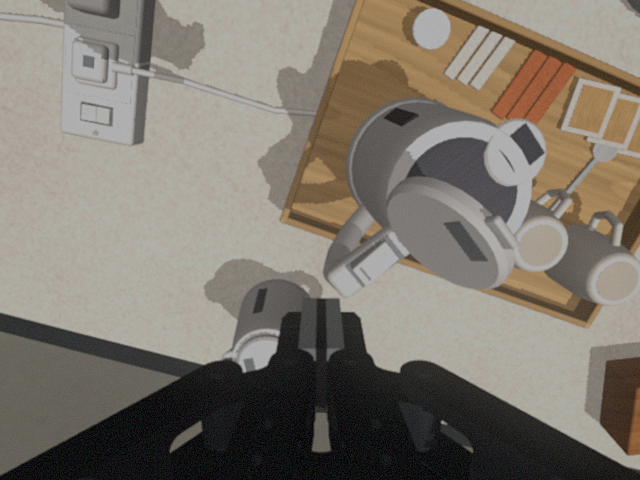

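The wrist view shows the kettle: the handle bar runs from (340,285) to (405,240), the paddle is near (378,262), the lid's top face near (450,235), the spout near (515,155). The far rocker is at (97,113), beside the corded plug.

```bash
sed -i 's/^def P(/INFO={}\ndef P(/; s/i=viewer.camera_info(n)$/i=INFO.setdefault(n,None) or INFO.__setitem__(n,viewer.camera_info(n)) or INFO[n]/' h.py
python3 - <<'E'
from h import *
d=np.load('wrist.npz')
g=np.vstack([cv2.resize(d['p'][170:300,320:530],None,fx=3.6,fy=3.6,interpolation=2)])
cv2.imwrite('pics/w1c.png',g[:,:,::-1])
for n,u,v in [('barend',342,286),('paddle',378,262),('spout',515,152),('lidA',420,210),('lidB',440,250),('lidC',480,270),('lidD',410,240),('lidE',480,220),('rk',97,113),('rk up',104,119),('rim',408,150),('rimtop',470,125),('foot',365,150)]:
    print(n,P('wrist',u,v).round(4))
E
```

```text
barend [0.6752 0.0288 0.2222]
paddle [0.6439 0.0497 0.2289]
spout [0.5297 0.1272 0.2166]
lidA [0.5861 0.054  0.2746]
lidB [0.6113 0.0811 0.2649]
lidC [0.6117 0.1039 0.2872]
lidD [0.6156 0.0644 0.2423]
lidE [0.5764 0.0808 0.3084]
rk [ 0.6184 -0.2789  0.0439]
rk up [ 0.6228 -0.2698  0.0443]
rim [0.5524 0.0454 0.2166]
rimtop [0.5208 0.085  0.217 ]
foot [0.5679 0.026  0.1112]
```

View pics/w1c.png

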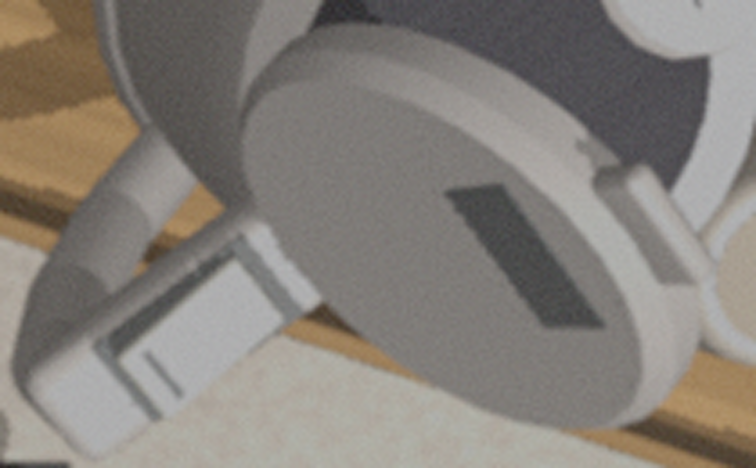

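```bash
python3 - <<'E'
from h import *
L=np.array([P('wrist',u,v) for u in range(395,490,5) for v in range(195,285,5) if ((u-447)/45)**2+((v-235)/38)**2<1 and not(440<u<492 and 218<v<265)])
c=L.mean(0);n=np.linalg.svd(L-c)[2][2];n*=np.sign(n[2]);print('lid',c,n,'res',abs((L-c)@n).max(),'theta',np.arccos(n[2]))
h=n[:2]/np.hypot(*n[:2]);print('h',h)
a=P('wrist',393,250);b=P('wrist',359,276.4);print('paddle in/out',a,b,'dir',(b-a)[:2]/np.hypot(*(b-a)[:2]))
# axis candidates
print('axis from barend',np.array([.6752,.0288])-.127*h,'from paddle in',a[:2]-.068*h)
# hinge constraint: plane point z=12mm: n.(X-hinge)=.012
hz=.217
# hinge at c - ... solve s: hinge=A-.052*(-h)
for A in (np.array([.574,.0995]),np.array([.6752,.0288])-.127*h):
    H=np.r_[A+.052*h,hz];print('check .012:',n@(c-H),'rim radii',[np.hypot(*(np.array(q)-A)) for q in((.5524,.0454),(.5208,.085),(.5657,.1495))])
    x=np.r_[-h*n[2],np.hypot(*n[:2])];print('lid_top',H+.077*x+.012*n)
E
```

```text
lid [0.60134882 0.07202332 0.26550234] [ 0.78248004 -0.5637942   0.26431247] res 0.033090646257992996 theta 1.303305351993822
h [ 0.81133341 -0.58458369]
paddle in/out [0.63217998 0.05957167 0.22317614] [0.65878177 0.03774818 0.23310705] dir [ 0.77312499 -0.6342537 ]
axis from barend [0.57216066 0.10304213] from paddle in [0.57700931 0.09932336]
check .012: -0.00043985402969720297 rim radii [np.float64(0.058252639425179685), np.float64(0.055140638371349956), np.float64(0.05068421845111157)]
lid_top [0.60906679 0.0742336  0.29443341]
check .012: 0.002996427233593415 rim radii [np.float64(0.0609352000065643), np.float64(0.0544374455594727), np.float64(0.04690494487848219)]
lid_top [0.60722745 0.07777573 0.29443341]
```

Request:
{"fn": "drive_tool", "kwargs": {"steps": [[0.1,0.32,0,0,0,0],[0.09,0.31,0,0,0,0],[0,0,-0.4,0,0,0],[0,0,-0.4,0,0,0],[0,0,-0.4,0,0,0],[0,0,0,0,0,0],[-0.12,0.09,0.02,0,0,0],[0,0,0,0,0,0]]}}

```text
t: 3.28
position: [0.6239, 0.0664, 0.3095]
eef_rot: [-0.142, 0.99, 0.0, 0.002]
ft_force: [-0.4, 0.5, 0.9]
opening: 0.0001
grip_force: 0.0
```

Request:
{"fn": "drive_tool", "kwargs": {"steps": [[-0.1,0.07,-0.04,0,0,0],[-0.1,0.07,-0.04,0,0,0],[-0.08,0.06,-0.06,0,0,0],[-0.08,0.06,-0.06,0,0,0],[0,0,0,0,0,0]]}}

```text
t: 3.9
position: [0.5869, 0.0925, 0.2859]
eef_rot: [-0.142, 0.99, 0.0, -0.001]
ft_force: [0.1, -0.1, -0.4]
opening: 0.0
grip_force: 0.0
```

Request:
{"fn": "drive_tool", "kwargs": {"steps": [[-0.07,0.05,-0.1,0,0,0],[-0.07,0.05,-0.1,0,0,0],[-0.04,0.03,-0.1,0,0,0],[-0.03,0.02,-0.08,0,0,0],[0,0,-0.03,0,0,0],[0,0,-0.03,0,0,0]]}}

```text
t: 4.65
position: [0.5667, 0.107, 0.2433]
eef_rot: [-0.142, 0.99, -0.0, -0.0]
ft_force: [-11.0, 3.1, 20.7]
opening: -0.0
grip_force: 10.1
```

```bash
python3 - <<'E'
from h import *
s=arm.get_state();print(s['t'],s['position'],s['ft_force'])
a,_=cap('scene');b,_=cap('top')
f=lambda x:cv2.resize(x,(400,440),interpolation=2)
cv2.imwrite('pics/s2.png',np.hstack([f(a[200:350,240:390]),f(b[180:290,240:340])])[:,:,::-1])
E
```

```text
4.65 [0.56671714 0.10699403 0.24325037] [-10.98400371   3.1307729   20.65992413]
```

View pics/s2.png

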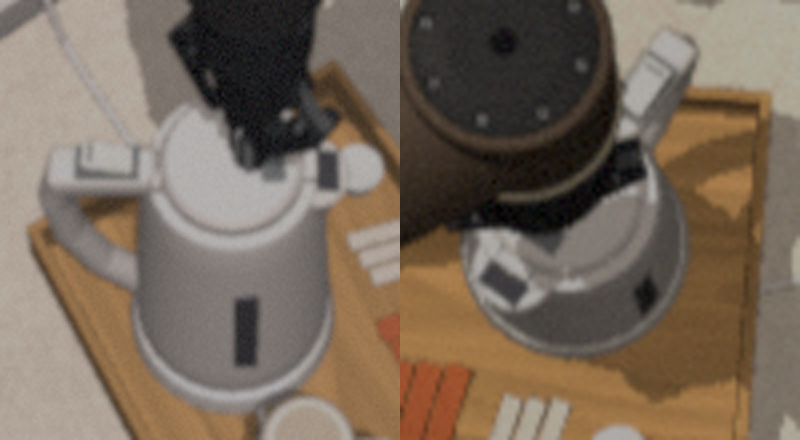

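Lid is shut: the tip height of 229 mm is where the closed lid's top should be, and both views show it level. Next, the far rocker.

Request:
{"fn": "drive_tool", "kwargs": {"steps": [[0,0,0.3,0,0,0],[0,0,0.5,0,0,0],[0.05,-0.4,0.2,0,0,0],[0.05,-0.55,0,0,0,0],[0.05,-0.55,0,0,0,0],[0.1,-0.55,0,0,0,0],[0.1,-0.55,0,0,0,0],[0.1,-0.55,0,0,0,0],[0.1,-0.55,0,0,0,0],[0,-0.37,0,0,0,0]]}}

```text
t: 6.0
position: [0.6219, -0.3027, 0.3415]
eef_rot: [-0.141, 0.99, 0.0, -0.001]
ft_force: [-0.4, 0.3, 0.4]
opening: -0.0002
grip_force: 0.0
```

Request:
{"fn": "drive_tool", "kwargs": {"steps": [[0,0,0,0,0,0],[0,0,0,0,0,0]]}}

```text
t: 6.25
position: [0.6217, -0.3001, 0.3421]
eef_rot: [-0.142, 0.99, 0.0, -0.0]
ft_force: [-0.0, -0.1, -0.1]
opening: -0.0
grip_force: 0.0
```

```bash
python3 - <<'E'
from h import *
cap('wrist');b,_=cap('top')
d=np.load('wrist.npz');print(d['pos'])
f=lambda x:cv2.resize(x,(400,440),interpolation=2)
cv2.imwrite('pics/s3.png',np.hstack([cv2.resize(d['p'],(560,420)),cv2.resize(b[180:290,240:300],(230,420),interpolation=2)])[:,:,::-1])
for v in range(215,265,6): print([round(float(P('top',u,v)[2]),4) for u in range(264,312,6)])
E
```

```text
[ 0.62171926 -0.30009463  0.34214883]
[0.2166, 0.2281, 0.2269, 0.2306, 0.2296, 0.2215, 0.1929, 0.0199]
[0.2298, 0.2309, 0.2306, 0.2273, 0.2287, 0.2275, 0.2171, 0.0206]
[0.2284, 0.2283, 0.2309, 0.2308, 0.2295, 0.2325, 0.2247, 0.1713]
[0.2272, 0.2309, 0.2294, 0.2303, 0.2312, 0.2272, 0.221, 0.1928]
[0.229, 0.2297, 0.2307, 0.2307, 0.2289, 0.2297, 0.2185, 0.1722]
[0.2219, 0.2273, 0.2264, 0.2292, 0.2275, 0.2181, 0.2042, 0.1359]
[0.2135, 0.2175, 0.2172, 0.2162, 0.2142, 0.2016, 0.1637, 0.0785]
[0.203, 0.2109, 0.1754, 0.1839, 0.1735, 0.1396, 0.107, 0.0313]
[0.0198, 0.0556, 0.0925, 0.101, 0.0954, 0.0654, 0.033, 0.0219]
```

View pics/s3.png

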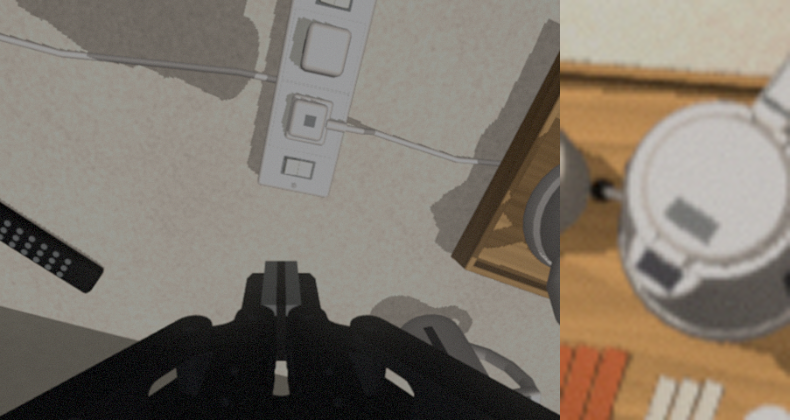

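Lid lies level at about 229 mm. The far rocker is at full-size pixel (341,191). I'll check that against the planned press point.

```bash
python3 - <<'E'
from h import *
for u,v in((340.6,190.9),(328,190),(354,192)):print(P('wrist',u,v),P('wrist',u,v,.0445))
for u,v in((262,183),(328,196)):print('end corner',P('wrist',u/.875,v/.875,.042))
E
```

```text
[ 0.61864157 -0.28034594  0.04504462] [ 0.61873186 -0.28029275  0.0445    ]
[ 0.62076612 -0.29319539  0.04850772] [ 0.62145619 -0.29292273  0.0445    ]
[ 0.61602954 -0.2667471   0.04411741] [ 0.61596859 -0.26679658  0.0445    ]
end corner [ 0.64954144 -0.31557653  0.042     ]
end corner [ 0.6426963  -0.23506753  0.042     ]
```

Request:
{"fn": "drive_tool", "kwargs": {"steps": [[0,0,-0.55,0,0,0],[0,0,-0.55,0,0,0],[0,0,-0.55,0,0,0],[0,0,-0.55,0,0,0],[0,0,-0.3,0,0,0],[0,0,0,0,0,0]]}}

```text
t: 7.1
position: [0.6205, -0.2986, 0.0902]
eef_rot: [-0.143, 0.99, 0.001, -0.002]
ft_force: [0.8, -0.5, 0.8]
opening: 0.0004
grip_force: 0.0
```

Request:
{"fn": "drive_tool", "kwargs": {"steps": [[0,0.03,-0.15,0,0,0],[0,0,-0.1,0,0,0],[0,0,-0.04,0,0,0],[0,0,-0.03,0,0,0],[0,0,-0.02,0,0,0],[0,0,0,0,0,0]]}}

```text
t: 7.85
position: [0.6222, -0.2975, 0.059]
eef_rot: [-0.142, 0.99, -0.0, 0.001]
ft_force: [-0.3, -2.9, 2.8]
opening: -0.0003
grip_force: 1.6
```

Request:
{"fn": "drive_tool", "kwargs": {"steps": [[0,0,-0.015,0,0,0],[0,0,-0.01,0,0,0],[0,0,0,0,0,0]]}}

```text
t: 8.22
position: [0.6224, -0.2975, 0.0583]
eef_rot: [-0.142, 0.99, -0.001, 0.001]
ft_force: [-4.9, -0.9, 15.7]
opening: -0.0001
grip_force: 7.6
```

Force rose to 16 N with the tip at 44.3 mm, so the rocker has bottomed. I'll lift and check it.

Request:
{"fn": "drive_tool", "kwargs": {"steps": [[0,0,0.3,0,0,0],[0,0,0.55,0,0,0],[0,0,0.55,0,0,0],[0,0,0.55,0,0,0],[0,0,0.5,0,0,0],[0,0,0.4,0,0,0],[0,0,0,0,0,0]]}}

```text
t: 9.1
position: [0.6229, -0.297, 0.3449]
eef_rot: [-0.142, 0.99, -0.001, 0.003]
ft_force: [0.0, 0.2, -0.7]
opening: 0.0001
grip_force: 0.0
```

```bash
python3 - <<'E'
from h import *
cap('wrist');d=np.load('wrist.npz');print(d['pos'])
cv2.imwrite('pics/s4.png',cv2.resize(d['p'][130:250,280:440],None,fx=4.5,fy=4.5,interpolation=2)[:,:,::-1])
for u,v in((328,190),(333,190),(341,191),(349,192),(354,192)):print(P('wrist',u,v))
E
```

```text
[ 0.62294954 -0.29704092  0.34492222]
[ 0.62512582 -0.29012333  0.04465911]
[ 0.62372736 -0.28516941  0.04436247]
[ 0.62215263 -0.2771075   0.04579216]
[ 0.62039244 -0.2692208   0.0483523 ]
[ 0.61990717 -0.2635873   0.04258974]
```

View pics/s4.png

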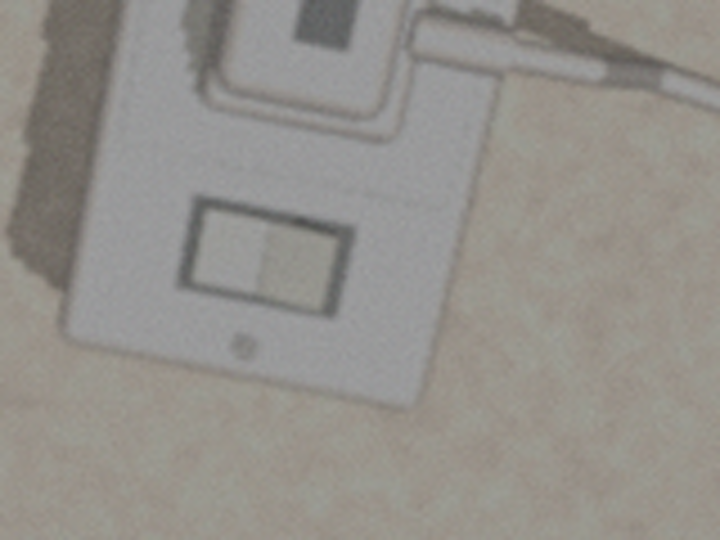

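The rocker is on: the -y half is now level at 44.5 mm and the +y half stands up at 48 mm. Next, the kettle switch.

Request:
{"fn": "drive_tool", "kwargs": {"steps": [[0.1,0.5,0,0,0,0],[0.1,0.55,0,0,0,0],[0.12,0.55,0,0,0,0],[0,0.55,0,0,0,0],[0,0.55,0,0,0,0],[0,0.55,0,0,0,0],[0,0.13,0,0,0,0],[0,0,-0.35,0,0,0],[0,0,-0.35,0,0,0],[0,0,0,0,0,0]]}}

```text
t: 10.4
position: [0.6518, 0.0404, 0.2669]
eef_rot: [-0.142, 0.99, -0.0, -0.004]
ft_force: [0.0, -1.4, 0.3]
opening: 0.0003
grip_force: 0.0
```

```bash
python3 - <<'E'
from h import *
a,_=cap('scene');b,_=cap('top');print(arm.get_state()['position'])
cv2.imwrite('pics/s5.png',np.hstack([cv2.resize(a[200:350,240:390],(400,400),interpolation=2),cv2.resize(b[170:270,250:350],(400,400),interpolation=2)])[:,:,::-1])
E
```

```text
[0.6540054  0.04048153 0.27130562]
```

View pics/s5.png

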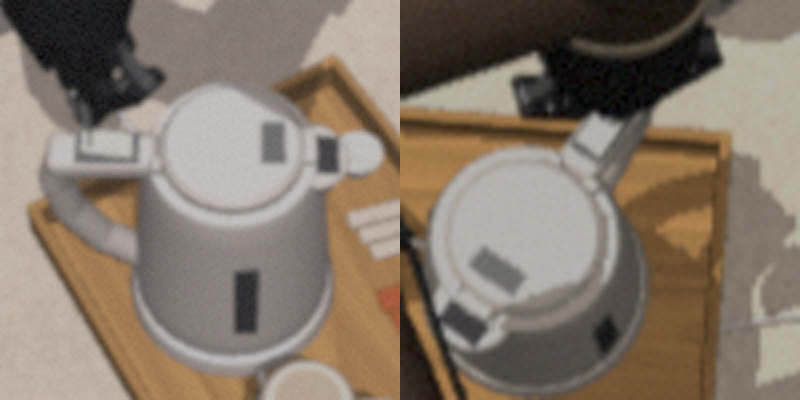

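The kettle is in place with its lid shut, and the tip stands just over the outer end of the switch (95,125 in the left crop). Now pressing.

Request:
{"fn": "drive_tool", "kwargs": {"steps": [[0,0,-0.12,0,0,0],[0,0,-0.08,0,0,0],[0,0,-0.05,0,0,0],[0,0,-0.04,0,0,0],[0,0,-0.03,0,0,0],[0,0,0,0,0,0]]}}

```text
t: 11.25
position: [0.6544, 0.0408, 0.24]
eef_rot: [-0.142, 0.99, -0.0, 0.001]
ft_force: [0.5, -2.4, 5.0]
opening: 0.0001
grip_force: 2.8
```

Request:
{"fn": "drive_tool", "kwargs": {"steps": [[0,0,-0.015,0,0,0],[0,0,0,0,0,0]]}}

```text
t: 11.5
position: [0.6544, 0.0407, 0.2398]
eef_rot: [-0.142, 0.99, -0.0, 0.001]
ft_force: [-2.4, -1.7, 11.9]
opening: 0.0
grip_force: 6.0
```

Bottomed out at a tip height of 226 mm, as expected. Lifting clear and verifying.

Request:
{"fn": "drive_tool", "kwargs": {"steps": [[0,0,0.2,0,0,0],[0,0,0.5,0,0,0],[0,0,0.5,0,0,0],[0,0,0.5,0,0,0],[-0.2,-0.5,0,0,0,0],[-0.2,-0.3,0,0,0,0],[0,0,0,0,0,0],[0,0,0,0,0,0]]}}

```text
t: 12.5
position: [0.6137, -0.0388, 0.4072]
eef_rot: [-0.142, 0.99, 0.0, -0.0]
ft_force: [0.3, 0.1, 1.0]
opening: -0.0001
grip_force: 0.0
```

```bash
python3 - <<'E'
from h import *
cap('wrist');d=np.load('wrist.npz');a,_=cap('scene');print(d['pos'])
cv2.imwrite('pics/s6.png',np.hstack([cv2.resize(a[130:430,180:480],(300,300)),cv2.resize(d['p'],(500,300))])[:,:,::-1])
# switch height from scene; handle top vs paddle
for v in range(240,272,3): print([round(float(P('scene',u,v)[2]),4) for u in range(262,300,4)])
print('lid',[round(float(P('scene',u,v)[2]),4) for u,v in((310,255),(320,245),(325,265),(335,250),(340,260))])
E
```

```text
[ 0.61368942 -0.03875249  0.40721766]
[0.0009, -0.0009, 0.0013, 0.0016, -0.0, 0.0061, 0.0005, 0.002, -0.0002, -0.0002]
[0.0015, 0.0001, 0.0001, -0.0006, 0.0006, 0.0003, 0.0062, 0.0015, 0.0004, 0.0002]
[0.0001, 0.0004, 0.001, 0.0014, -0.0003, 0.0008, 0.0035, 0.001, -0.0008, 0.2226]
[0.2198, 0.2201, 0.2223, 0.2227, 0.2247, 0.2229, 0.2236, 0.223, 0.0015, 0.2241]
[0.2238, 0.2223, 0.2257, 0.2261, 0.2261, 0.2275, 0.228, 0.224, 0.2234, 0.2216]
[0.2216, 0.2221, 0.2261, 0.2267, 0.2262, 0.2269, 0.227, 0.2237, 0.2231, 0.2204]
[0.2217, 0.2212, 0.2245, 0.2256, 0.2256, 0.2258, 0.2246, 0.2232, 0.2219, 0.2202]
[0.2194, 0.2202, 0.221, 0.2216, 0.2211, 0.2207, 0.222, 0.2216, 0.2216, 0.2249]
[0.2131, 0.2136, 0.2132, 0.213, 0.2138, 0.2131, 0.2146, 0.2151, 0.2126, 0.2207]
[0.1982, 0.1938, 0.0538, 0.0524, 0.05, 0.0395, 0.0315, 0.0253, 0.203, 0.217]
[0.1869, 0.1786, 0.0515, 0.0444, 0.0365, 0.0282, 0.0228, 0.02, 0.1975, 0.213]
lid [0.2301, 0.2291, 0.2299, 0.2304, 0.2303]
```

View pics/s6.png

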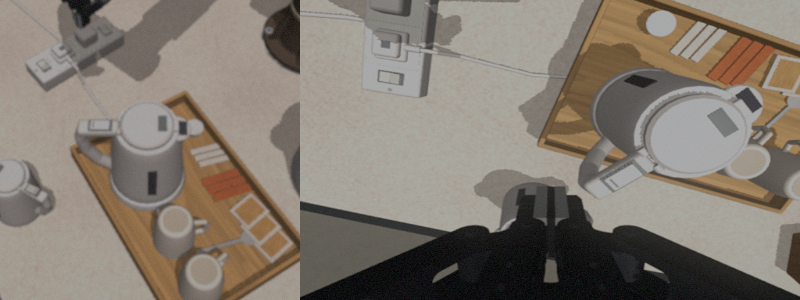

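The switch lies level at about 226 mm, the lid is flat at 230 mm, and the kettle still stands on its base with the other things where they were. Handing in.

```bash
python3 -c "
from cell import arm
print(arm.hand_in())"
```

```text
the job is handed in; nothing more can be done
None
```

The kettle is on: the lid was pushed shut, the far socket (holding the kettle's plug) was switched on, and the handle switch was pressed down, in that order; I never touched the charger's rocker, and the job is handed in at about 12.6 s.

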